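Shim the rocking measuring stand

ROBOT

A 6-joint arm with a two-finger parallel gripper is mounted at the origin on the work surface. World frame = base frame: x ahead of the robot, y to its left, z up, the work surface at z = 0. Lengths are in m, angles in rad, forces in N, time in s.
With the tool pointing down it reaches from about 0.35 to 0.85 m from the base axis. Payload 8.1 kg.
Tool frame: the origin (TCP) lies between the finger pads; the fingertips stand 11 mm ahead of it and the grasp point (between the pads) lies 8 mm behind it (robot.tips_ahead is the distance from the TCP to the fingertips, in m); z points along the fingers, y is the line along which they close (so a half turn about z gives the same grasp; the last joint's range is limited). The gripper opens to 93 mm and grips with 3 to 60 N. Pads are 15 mm wide; open, the fingers measure 128 mm over their backs; the gripper's body (75 mm by 188 mm) begins 65 mm behind the grasp point.
Start: joints at [1.188, 0.13, 1.488, -0, 1.523, -0.085], TCP at [0.176, 0.574, 0.209] pointing down, gripper open.
Joint ranges: [-2.96, 2.96], [-0.89, 2.26], [0.02, 2.5], [-1.34, 4.48], [0, 2.73], [-2.66, 2.66]. Speed limits (rad/s): [2.39, 2.39, 2.79, 3.14, 3.14, 3.14].

INTERFACE

Orientations are given as a rotation vector (axis times angle).
In Python, from plant import robot gives the robot as it stands. The module is installed in compiled form; this text tells all that it offers.
- The arm moves only by the tool move_arm, never from a script. Its argument "deltas" is one flat list of numbers, 7 for each row, row after row: the shift along the tool's x, y, z in m, then the turn, a rotation vector about the tool's x, y, z in rad, then the opening, from 0 (shut) to 1 (fully open). A call has 1 to 12 rows; each row is the pose to reach, as a shift and turn from the pose commanded when the call began, along the tool's axes at that moment; what a row does not reach only later rows make up. A row lasts 1/8 s, in which the tool goes at most 62.5 mm and 10.7 degrees, less where a joint would pass 70% of its speed; a pose out of reach is approached as far as the arm can. A call with a gripper value outside its range is refused whole. The fingers move at their own pace and stop on an object; "squeeze" is the grip in N (left out, the last holds). Time passes only in rows, so rows that repeat a pose let the fingers close. It gives the time, the measured TCP pose, the force, the opening and the grip force at its end, in the units of the state.
- robot.read_state(): the state, without advancing time (a new reading comes with each control period).
- robot.read_camera(name): name is "scene" or "side" or "wrist"; returns (picture, depth): 384x512x3 uint8, red, green, blue; 384x512 float32, m along the optical axis (not along the pixel's ray), 0 where there is no reading.
- robot.camera_model(name): a dict with "K" (3x3 intrinsics, pixels), "R" (3x3) and "t" (3): a world point X has camera coordinates R X + t; the wrist camera has in their place "tool_from_camera" (4x4, takes a point from camera to tool coordinates, whose origin is the TCP and whose axes are the flange's). Camera axes: x right, y down, z forward; pixel columns grow to the right and rows downward; lengths in m; the calibration is good to about 2 mm. A picture is of the moment at which its call begins: read the wrist's pose just before it. camera_model takes no time and is no camera call.
- robot.close_job(): hands the job in; it is judged then, once.
Trained networks look in the newest picture that a camera, given by its name, has taken for a name from the list of things; names that differ only in an ending like _2 or _b are one class to them, and where a whole thing is asked for, a point or a joint stands for the part that bears it (a point fixed in the world has none). Each returns a list of dicts, best first, with "confidence" (0 to 1); they miss things now and then, are a little off and sometimes report something else, mostly with a low value. They report only what shows in the picture. A call takes as long as a camera call. They do not tell look-alikes from the thing itself.
- robot.recognise(camera, label): "uv" ([column, row] in pixels, amid what is visible of it).
The state is a dict: "t": time; "q": joint angles; "dq": joint speeds; "joint_torque": joint torques, N m; "tool_pos": TCP position; "orientation": TCP orientation; "force": force on the tool from outside, world axes, zero at the start; "wrist_torque": the same for the moment, N m; "opening": finger opening in m; "gripper_force": force on a finger pad.
Only numpy, scipy, OpenCV 4.12 (cv2) and the standard library are available. Lean on these libraries where they do the work, as an engineer would, in place of code of your own. Each camera call takes 0.05 s, during which the arm holds its last target. There are 200 camera calls.

TASK

The measuring stand on the white panel rocks because one of its four feet is too short. With the fingertips, push the orange wedge along the panel, thin end first, under that foot until the stand is level and no longer rocks, and no further, then move clear. Only push the wedge, keeping it flat on the panel and never lifting it; do not touch the stand or shove it out of place, and leave the other things alone.

Things in the scene. Friction and masses are not known exactly. Their poses are not given: they have to be found in the camera images.
- panel: fixed white coated chipboard panel lying on the bench, 300 (x) x 440 (y) x 19 mm high; origin at the centre of its underside, z up, so its top is 19 mm above its origin. The stand stands towards its -y end; the wedge lies towards its +y end.
- stand: loose measuring stand, about 1.8 kg, 208 mm tall: square blue base plate (140 mm sides, 24 to 38 mm above the origin, a corner over each foot, 97 mm from the centre), readout box, column, dial gauge. Four black dome feet of 20 mm radius 85 mm from the origin along +x, -x, -y and +y (short). Origin: centre between the feet, level with the bottoms of the three long ones; z up when level.
- short_foot (a point): bottom of the short dome foot (the one nearest to the wedge), 85 mm from the stand's origin along its +y and 7 mm above it; the dome's centre is 20 mm above it. At the start the stand leans about 0.08 rad onto this foot; it is level when this foot is held up 7 mm. The stand stays put under the few newtons the wedge needs.
- opposite_foot (a point): bottom of the foot opposite to the short one, 85 mm from the stand's origin along its -y; in the air at the start, it comes down onto the panel when the stand is level. If the wedge is pushed on after that, the stand slides away with it.
- wedge: loose orange plastic wedge, 60 g, 36 wide (x) x 110 long (y) mm, flat on the panel; 2 mm thick at the thin edge (-y end), rising evenly to 20 mm at the upright thick end (+y). Origin: centre of its underside. The thin edge points roughly at the short foot, 25 to 110 mm away. The stand is level when the short foot's centre is about 29 mm in from the thin edge, 81 mm from the thick end.
- wedge_tip (a point): middle of the wedge's thin edge, at its underside (55 mm from the origin along the wedge's -y)
- wedge_back (a point): centre of the wedge's upright thick end face, 10 mm above its underside (55 mm from the origin along the wedge's +y): the face to push on
- sanding_block: bystander on the panel beside the wedge: cork sanding block 42 x 75 x 30 mm high, origin at the centre of its underside
- pencil: bystander on the panel on the other side of the wedge: flat red carpenter's pencil 14 x 168 x 8 mm, lying along its y, origin at the underside
- glue: bystander on the bench: white glue bottle with orange cap, 60 mm across, 170 mm tall, origin at the centre of its underside
- tape_measure: bystander on the bench: yellow tape measure 70 x 35 x 62 mm, origin at the centre of its underside
Not all that is in view belongs to the job. What is shaped like the stand but green is not meant. There is more than one size of the wedge; the one meant has the size given above.

How it is judged:
By the outcome, as a careful person would: the job done as asked, in the order asked, and still so for the second after the job is handed in, with the robot touching nothing.
It also fails if it takes over 35 s, if anything falls off the work surface, if the arm or the gripper's body presses on something with over 40 N, if the wrist force passes 120 N, or if a joint passes its speed limit or range.

## Working session

There is one attempt and no reset: what is moved stays moved. The work goes in short steps, Python scripts to look and compute and a tool call to move; the robot and the scene stay as the last step left them, time stands still between calls to the robot, and variables do not carry over. Pictures are saved under pics/ and viewed, at most 10 in all, crops included, and the job is handed in when it is done.

Besides the shell and the picture viewer there is one more tool, called after ">>>" as name(argument=value, ...), one argument or row to a line, values as JSON. move_arm: Moves the arm, as the interface text tells. Its arguments: {"type":"object","properties":{"deltas":{"type":"array","items":{"type":"number"}},"squeeze":{"type":"number"}},"required":["deltas"]}

```bash
mkdir -p pics; cat > h.py <<'E'
import numpy as np, cv2
from scipy.spatial.transform import Rotation as Ro
from plant import robot
def cam(name):
    st=robot.read_state(); im,d=robot.read_camera(name); m=robot.camera_model(name); K=np.array(m["K"])
    if name=="wrist":
        T=np.eye(4);T[:3,:3]=Ro.from_rotvec(st["orientation"]).as_matrix();T[:3,3]=st["tool_pos"]
        T=T@np.array(m["tool_from_camera"])
    else:
        T=np.eye(4);R=np.array(m["R"]);T[:3,:3]=R.T;T[:3,3]=-R.T@np.array(m["t"])
    v,u=np.mgrid[:384,:512]
    P=np.stack([(u-K[0,2])/K[0,0]*d,(v-K[1,2])/K[1,1]*d,d],-1)@T[:3,:3].T+T[:3,3]
    P[d==0]=np.nan
    return im,d,P,T,K
E
python3 - <<'E'
from h import *
for n in ["scene","side","wrist"]:
    im,d,P,T,K=cam(n); cv2.imwrite(f"pics/{n}0.png",im[:,:,::-1]); np.savez(f"{n}0.npz",im=im,P=P)
    for l in ["stand","wedge","sanding_block","pencil"]:
        for r in robot.recognise(n,l)[:3]:
            u,v=np.round(r["uv"]).astype(int); print(n,l,u,v,round(r["confidence"],2),P[min(v,383),min(u,511)].round(3))
s=robot.read_state();print(s["t"],s["tool_pos"],s["orientation"],Ro.from_rotvec(s["orientation"]).as_matrix().round(3))
a=[cv2.imread(f"pics/{n}0.png") for n in ["scene","side"]]
E
```

```text
scene stand 258 190 0.91 [ 0.558 -0.001  0.056]
scene stand 241 278 0.79 [0.818 0.156 0.039]
scene wedge 326 212 0.7 [0.474 0.212 0.031]
scene wedge 384 222 0.56 [0.381 0.371 0.016]
scene wedge 153 151 0.48 [ 0.683 -0.359  0.105]
scene sanding_block 314 238 0.68 [0.588 0.243 0.051]
scene sanding_block 320 186 0.46 [0.397 0.136 0.029]
scene sanding_block 319 214 0.27 [0.493 0.198 0.028]
scene pencil 322 185 0.72 [0.39  0.139 0.029]
side stand 276 138 0.82 [0.815 0.168 0.039]
side stand 233 188 0.74 [0.566 0.021 0.062]
side wedge 182 168 0.93 [0.487 0.204 0.034]
side wedge 129 157 0.9 [0.367 0.358 0.019]
side sanding_block 200 151 0.64 [0.565 0.232 0.048]
side pencil 165 197 0.5 [0.393 0.122 0.029]
side pencil 181 169 0.27 [0.482 0.203 0.033]
wrist wedge 174 326 0.64 [0.373 0.375 0.015]
0.75 [0.17603423 0.57360438 0.20887536] [4.66096890e-01 3.10680895e+00 4.92778537e-05] [[-0.956  0.293  0.   ]
 [ 0.293  0.956  0.   ]
 [-0.     0.    -1.   ]]
```

View pics/scene0.png

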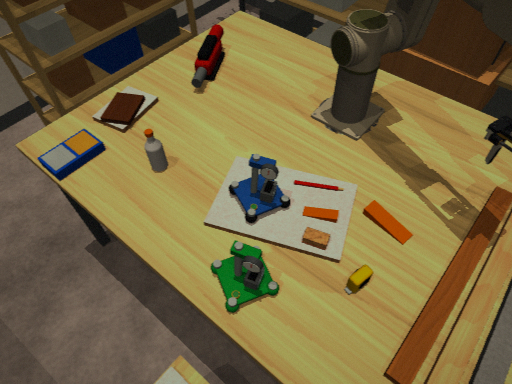

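View pics/side0.png

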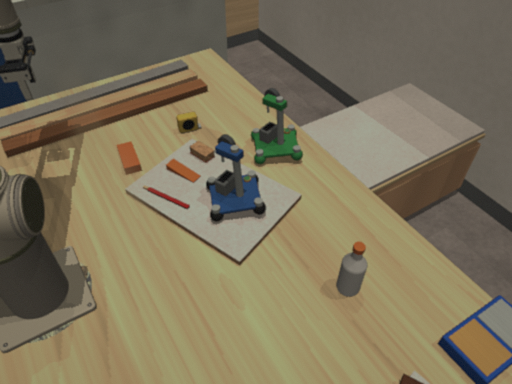

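View pics/wrist0.png

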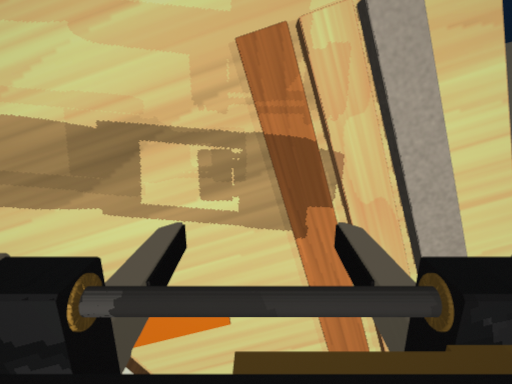

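The scene and side views show the panel wedge at (322,214) and (183,170), a second, larger orange wedge on the bare bench, and the blue stand at (260,195). The sanding block and pencil lie either side of the panel wedge. The wrist view shows the bench only. Next I measure the wedge and the feet from both clouds.

```bash
cat > m.py <<'E'
from h import *
def wedge(im,P,c=(0.48,0.205),r=0.1):
    hsv=cv2.cvtColor(im,cv2.COLOR_RGB2HSV)
    h,s,v=[hsv[...,i].astype(int) for i in range(3)]
    return (h>4)&(h<16)&(s>205)&(v>90)&(np.hypot(P[...,0]-c[0],P[...,1]-c[1])<r)&(P[...,2]>.01)
if __name__=="__main__":
  for n in ["scene","side"]:
    z=np.load(n+"0.npz");im,P=z["im"],z["P"]
    for c in [(0.48,0.205),(.375,.365)]:
        m=wedge(im,P,c)
        q,l=cv2.connectedComponents(m.astype(np.uint8)); 
        if q<2: print("none");continue
        k=1+np.argmax([(l==i).sum() for i in range(1,q)]); Q=P[l==k]
        (cx,cy),(w,h),a=cv2.minAreaRect(Q[:,:2].astype(np.float32)*1000)
        box=cv2.boxPoints(((cx,cy),(w,h),a)); print(n,len(Q),"c",cx,cy,"size",w,h,a,"z",np.percentile(Q[:,2],[2,50,98]).round(4)); print(box.round(0).tolist())
    hsv=cv2.cvtColor(im,cv2.COLOR_RGB2HSV)
    near=np.hypot(P[...,0]-.56,P[...,1])<.14
    b=near&(hsv[...,0]>100)&(hsv[...,0]<130)&(hsv[...,1]>150)&(P[...,2]<.075)
    Q=P[b]; r=cv2.minAreaRect(Q[:,:2].astype(np.float32)*1000);print(n,"plate",r,cv2.boxPoints(r).round(0).tolist(),np.percentile(Q[:,2],[5,95]))
    A=np.c_[Q[:,:2],np.ones(len(Q))]
    pl=near&(hsv[...,1]<40)&(hsv[...,2]>120)&(P[...,2]<.03); print("panel z",np.nanmedian(P[pl][:,2]))
    k=near&(hsv[...,2]<45)&(P[...,2]<.06)&(P[...,2]>.02)
    q,l,st,ce=cv2.connectedComponentsWithStats(k.astype(np.uint8))
    for i in range(1,q):
        if st[i,4]>8: print("black",ce[i].round(),st[i,4],P[l==i].mean(0).round(3))
  for n,b in [("scene",(200,150,170,110)),("side",(120,130,190,120))]:
    x,y,w,h=b; cv2.imwrite(f"pics/{n}c.png",cv2.resize(np.load(n+"0.npz")["im"][y:y+h,x:x+w,::-1],None,fx=4,fy=4,interpolation=cv2.INTER_CUBIC))
E
python3 m.py
```

```text
scene 322 c 486.75909423828125 197.73263549804688 size 37.7398567199707 107.16568756103516 24.58443832397461 z [0.0203 0.03   0.0395]
[[447.0, 239.0], [492.0, 141.0], [526.0, 157.0], [482.0, 254.0]]
scene 507 c 368.4080505371094 361.773681640625 size 123.67313385009766 54.789005279541016 80.41507720947266 z [0.0106 0.0197 0.0298]
[[331.0, 305.0], [385.0, 296.0], [406.0, 418.0], [352.0, 427.0]]
scene plate ((566.0332641601562, 9.493896484375), (140.5724334716797, 135.73489379882812), 68.26008605957031) [[477.0, -31.0], [603.0, -81.0], [655.0, 50.0], [529.0, 100.0]] [0.05007465 0.06368261]
panel z 0.019674016378227632
black [232. 191.] 27 [ 0.611 -0.068  0.049]
black [284. 204.] 59 [0.541 0.095 0.046]
black [251. 218.] 74 [0.651 0.049 0.047]
none
none
side plate ((556.3056030273438, -4.698036193847656), (115.72625732421875, 140.10809326171875), 66.2571792602539) [[469.0, -29.0], [597.0, -86.0], [644.0, 20.0], [515.0, 76.0]] [0.05279132 0.06413968]
panel z 0.020194902425639816
black [209. 184.] 24 [0.519 0.08  0.051]
black [259. 210.] 58 [ 0.589 -0.083  0.052]
black [216. 216.] 79 [ 0.479 -0.037  0.047]
```

View pics/scenec.png

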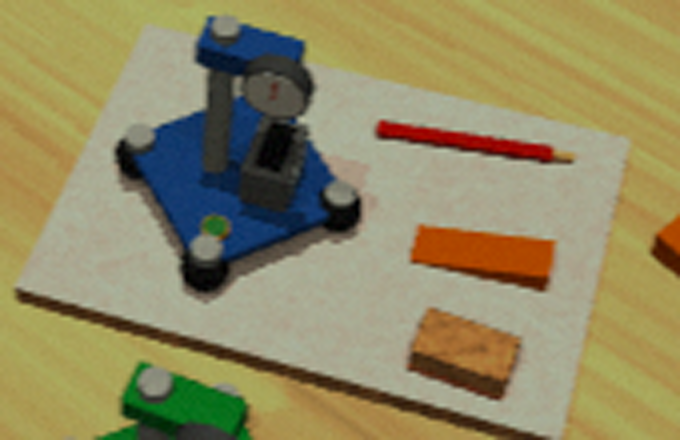

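The crop confirms the short foot at crop (341,205), facing the wedge's thin end at about crop (415,245). The wedge measures 38 x 107 mm and the bench one about 55 x 124 mm, so the panel one is meant. I'll refine with the side view and check the plate tilt.

```bash
cat > t.py <<'E'
from h import *
def plane(Q):
    k=np.ones(len(Q),bool)
    for _ in range(6):
        A=np.c_[Q[:,:2],np.ones(len(Q))]; c=np.linalg.lstsq(A[k],Q[k,2],rcond=None)[0]; r=Q[:,2]-A@c
        k=abs(r)<max(2.0*np.std(r[k]),.0015)
    return c,k
def analyse(im,P,pr=True):
    hsv=cv2.cvtColor(im,cv2.COLOR_RGB2HSV); h,s,v=[hsv[...,i].astype(int) for i in range(3)]
    x,y,z=P[...,0],P[...,1],P[...,2]
    near=np.hypot(x-.565,y-.008)<.13
    b=near&(h>100)&(h<130)&(s>150)&(z<.08)&(z>.03)
    c,k=plane(P[b]); cp,kp=plane(P[(np.hypot(x-.55,y-.05)<.25)&(s<60)&(v>100)&(abs(z-.0195)<.006)])
    d=c[:2]-cp[:2]; n=np.array([-.38,.925])   # stand +y
    r=cv2.minAreaRect(P[b][k][:,:2].astype(np.float32)*1000)
    print("plate px",k.sum(),"tilt along +y %.4f across %.4f"%(d@n,d@[.925,.38]),"panel z at .5,.15 %.4f"%(cp@[.5,.15,1]))
    print(" plate c",np.round(r[0],1),np.round(r[1],1),cv2.boxPoints(r).round(0).tolist())
    o=(h>2)&(h<20)&(s>150)&(v>60)&(np.hypot(x-.50,y-.18)<.13)&(z>.015)&(z<.045)
    q,l=cv2.connectedComponents(o.astype(np.uint8))
    m=max(range(1,q),key=lambda i:((l==i)&(s>190)).sum()); Q=P[l==m]
    r=cv2.minAreaRect(Q[:,:2].astype(np.float32)*1000)
    print(" wedge px",len(Q),"c",np.round(r[0],1),np.round(r[1],1),cv2.boxPoints(r).round(0).tolist())
E
python3 - <<'E'
from t import *
for n in ["scene","side"]:
    z=np.load(n+"0.npz"); print(n); analyse(z["im"],z["P"])
im=np.load("side0.npz")["im"];print(cv2.cvtColor(im,cv2.COLOR_RGB2HSV)[168:172,178:186].reshape(-1,3)[::5].tolist())
print(np.round(robot.camera_model("wrist")["tool_from_camera"],3).tolist())
for n in ["scene","side"]:
    m=robot.camera_model(n);print(n,(-np.array(m["R"]).T@np.array(m["t"])).round(2))
E
```

```text
scene
plate px 707 tilt along +y -0.0812 across -0.0025 panel z at .5,.15 0.0195
 plate c [566.    9.8] [139.5 135.6] [[477.0, -29.0], [603.0, -80.0], [655.0, 49.0], [529.0, 100.0]]
 wedge px 380 c [485.7 197.1] [ 41.2 108.9] [[445.0, 239.0], [489.0, 139.0], [526.0, 156.0], [483.0, 255.0]]
side
plate px 282 tilt along +y -0.0782 across 0.0047 panel z at .5,.15 0.0202
 plate c [555.3  -4.4] [115.4 133.4] [[471.0, -30.0], [593.0, -84.0], [640.0, 21.0], [518.0, 75.0]]
 wedge px 307 c [486.2 196.7] [ 35.2 108.2] [[447.0, 238.0], [494.0, 140.0], [526.0, 156.0], [478.0, 253.0]]
[[11, 180, 156], [11, 180, 156], [11, 180, 156], [11, 181, 156], [11, 177, 157], [11, 178, 159], [12, 181, 156]]
[[0.001, -0.959, -0.284, 0.08], [1.0, 0.0, 0.0, -0.001], [-0.0, -0.284, 0.959, -0.175], [0.0, 0.0, 0.0, 1.0]]
scene [1.12 0.5  1.03]
side [ 0.15 -0.75  0.96]
```

>>> move_arm(
  deltas=[-0.034,-0.019,0,0,0,0.087,0.1,-0.068,-0.039,0,0,0,0.174,0.1,-0.103,-0.058,0,0,0,0.262,0.1,-0.137,-0.077,0,0,0,0.349,0.1,-0.171,-0.097,0,0,0,0.436,0.1,-0.205,-0.116,0,0,0,0.523,0.1,-0.239,-0.135,0,0,0,0.61,0.1,-0.274,-0.155,0,0,0,0.698,0.1,-0.308,-0.174,0,0,0,0.785,0.1,-0.342,-0.193,0,0,0,0.872,0.1,-0.342,-0.193,0,0,0,0.872,0.1,-0.342,-0.193,0,0,0,0.872,0.1],
)

```text
t: 2.25
tool_pos: [0.446, 0.289, 0.2088]
orientation: [-1.734, -2.619, -0.0]
force: [-0.9, 0.2, -0.5]
opening: 0.0093
gripper_force: 0.0
```

>>> move_arm(
  deltas=[0,0,0.045,0,0,0,0.1,0,0,0.09,0,0,0,0.1,0,0,0.13,0,0,0,0.1,0,0,0.16,0,0,0,0.1,0,0,0.174,0,0,0,0.1,0,0,0.174,0,0,0,0.1,0,0,0.174,0,0,0,0.1],
)

```text
t: 3.12
tool_pos: [0.4473, 0.2896, 0.0365]
orientation: [1.733, 2.619, 0.003]
force: [-0.0, 0.4, 0.6]
opening: 0.0092
gripper_force: 0.0
```

```bash
cat > look.py <<'E'
import sys
from t import *
i=sys.argv[1]; s=robot.read_state(); print(s["t"],s["tool_pos"].round(4),"F",s["force"].round(2))
for n in ["scene","side"]:
    im,d,P,T,K=cam(n); cv2.imwrite(f"pics/{n}{i}.png",im[:,:,::-1]); np.savez(f"{n}{i}.npz",im=im,P=P); print(n)
    try: analyse(im,P)
    except Exception as e: print(e)
a=[cv2.imread(f"pics/{n}{i}.png")[y:y+130,x:x+170] for n,x,y in [("scene",215,140),("side",110,100)]]
cv2.imwrite(f"pics/both{i}.png",cv2.resize(np.hstack(a),(780,298),interpolation=cv2.INTER_CUBIC))
E
python3 look.py 1
```

```text
3.125 [0.4473 0.2896 0.0365] F [-0.01  0.43  0.63]
scene
plate px 705 tilt along +y -0.0798 across -0.0013 panel z at .5,.15 0.0194
 plate c [566.   10.8] [139.4 135.3] [[477.0, -28.0], [602.0, -79.0], [655.0, 50.0], [530.0, 101.0]]
 wedge px 383 c [486.5 198. ] [ 40.7 109.5] [[445.0, 239.0], [491.0, 140.0], [528.0, 157.0], [482.0, 256.0]]
side
plate px 219 tilt along +y -0.0771 across -0.0011 panel z at .5,.15 0.0202
 plate c [559.1  -5.2] [114.5 134.5] [[476.0, -35.0], [602.0, -83.0], [642.0, 25.0], [516.0, 72.0]]
 wedge px 315 c [483.4 198.9] [ 39.3 109.2] [[445.0, 242.0], [485.0, 141.0], [522.0, 156.0], [481.0, 257.0]]
```

View pics/both1.png

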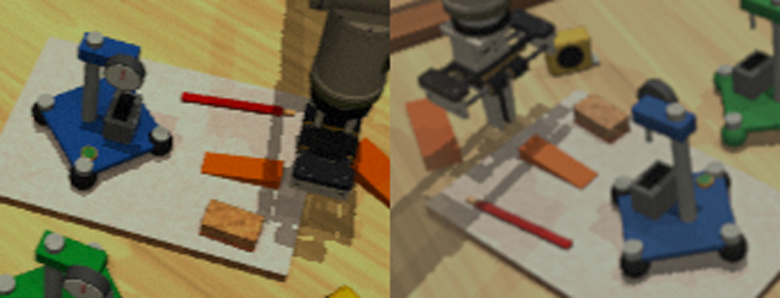

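>>> move_arm(
  deltas=[-0.015,0,0,0,0,0,0.1,-0.027,0,0,0,0,0,0.1,-0.032,0,0,0,0,0,0.1,-0.036,0,0,0,0,0,0.1,-0.04,0,0,0,0,0,0.1,-0.044,0,0,0,0,0,0.1,-0.049,0,0,0,0,0,0.1,-0.055,0,0,0,0,0,0.1,-0.061,0,0,0,0,0,0.1,-0.067,0,0,0,0,0,0.1,-0.072,0,0,0,0,0,0.1,-0.076,0,0,0,0,0,0.1],
)

```text
t: 4.72
tool_pos: [0.4762, 0.2184, 0.0348]
orientation: [1.735, 2.619, 0.0]
force: [-0.9, -0.0, -0.6]
opening: 0.0092
gripper_force: 0.0
```

```bash
python3 look.py 2
```

```text
4.725 [0.4762 0.2184 0.0348] F [-0.92 -0.01 -0.61]
scene
plate px 692 tilt along +y -0.0808 across 0.0004 panel z at .5,.15 0.0194
 plate c [566.3  10.8] [140.1 135.3] [[478.0, -30.0], [604.0, -79.0], [655.0, 52.0], [528.0, 100.0]]
 wedge px 163 c [486.1 197.2] [ 40.8 108.3] [[445.0, 238.0], [490.0, 139.0], [527.0, 156.0], [482.0, 255.0]]
side
plate px 229 tilt along +y -0.0765 across 0.0026 panel z at .5,.15 0.0201
 plate c [557.8  -5.7] [112. 135.] [[475.0, -34.0], [601.0, -82.0], [641.0, 22.0], [515.0, 71.0]]
 wedge px 268 c [485.7 198.2] [ 37.5 113. ] [[444.0, 241.0], [493.0, 139.0], [527.0, 156.0], [478.0, 257.0]]
```

View pics/both2.png

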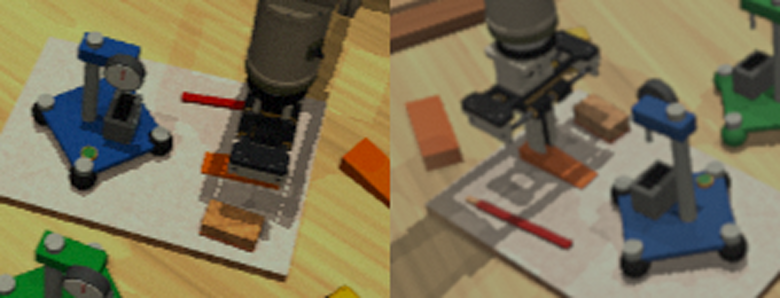

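The wedge has not moved in either view: its hull still matches the start, though by the TCP reading the fingers should be against it. I'll look closer before moving on.

```bash
python3 - <<'E'
from t import *
s=robot.read_state();print(s["q"].round(3),s["tool_pos"],s["opening"])
for n in ["scene","side"]:
    z=np.load(n+"2.npz");im,P=z["im"],z["P"]; tp=s["tool_pos"]
    hsv=cv2.cvtColor(im,cv2.COLOR_RGB2HSV)
    Rm=Ro.from_rotvec(s["orientation"]).as_matrix(); L=(P-tp)@Rm
    # non-orange points near the tool, in tool coordinates
    k=(abs(L[...,0])<.04)&(abs(L[...,1])<.05)&(L[...,2]<.012)&(L[...,2]>-.06)&(hsv[...,1]<150)
    for a,b in [(-.06,-.04),(-.04,-.02),(-.02,-.01),(-.01,0),(0,.012)]:
        Q=L[k&(L[...,2]>a)&(L[...,2]<b)]
        if len(Q): print(n,a,len(Q),"x",np.percentile(Q[:,0],[5,50,95]).round(3),"y",np.percentile(Q[:,1],[5,50,95]).round(3))
    m=(hsv[...,0]<20)&(hsv[...,1]>150)&(abs(P[...,0]-.486)<.06)&(abs(P[...,1]-.197)<.07)
    Q=L[m]; print(n,"orange tool x",np.percentile(Q[:,0],[2,98]).round(3),"z",np.percentile(Q[:,2],[2,98]).round(3))
ims=[np.load("scene2.npz")["im"][190:250,290:370],np.load("side2.npz")["im"][135:195,150:230]]
cv2.imwrite("pics/zoom2.png",cv2.resize(np.hstack(ims)[:,:,::-1],(800,300),interpolation=cv2.INTER_CUBIC))
E
```

```text
[ 0.332  0.084  1.869 -0.     1.188 -0.068] [0.47616055 0.21841358 0.0348457 ] 0.009258853518671789
scene -0.01 1 x [0.03 0.03 0.03] y [0.018 0.018 0.018]
scene 0 8 x [-0.027  0.006  0.034] y [0.017 0.028 0.045]
scene orange tool x [-0.076  0.037] z [-0.197  0.016]
side -0.06 70 x [-0.011 -0.008  0.005] y [-0.021 -0.009  0.016]
side -0.04 61 x [-0.011 -0.008  0.003] y [-0.02   0.005  0.017]
side -0.02 17 x [-0.011 -0.009  0.005] y [-0.015  0.004  0.011]
side -0.01 11 x [0.003 0.026 0.033] y [-0.016 -0.007  0.   ]
side 0 36 x [-0.035 -0.01   0.026] y [-0.046 -0.003  0.041]
side orange tool x [-0.074  0.026] z [-0.005  0.014]
```

View pics/zoom2.png

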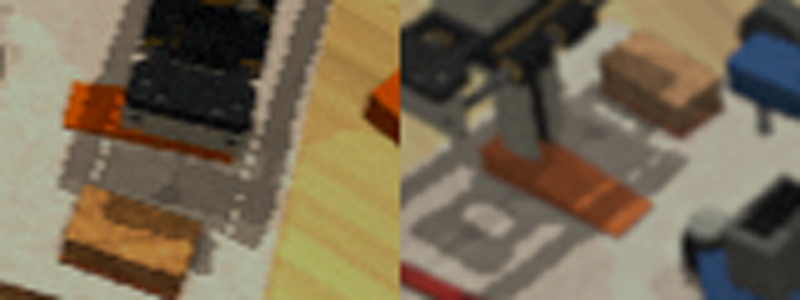

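The side zoom shows the fingers at about (525,150), a third of the way in from the thick end, so they look to be over or inside the wedge. I'll check where the fingertips really are, using the earlier picture where they were free.

```bash
python3 - <<'E'
from t import *
s=robot.read_state(); print("tips_ahead",robot.tips_ahead,"t",s["t"])
Rm=Ro.from_rotvec(s["orientation"]).as_matrix()
z=np.load("side1.npz");im,P=z["im"],z["P"]; tp=np.array([.4473,.2896,.0365])
L=(P-tp)@Rm; hsv=cv2.cvtColor(im,cv2.COLOR_RGB2HSV)
k=(abs(L[...,0])<.015)&(abs(L[...,1])<.03)&(L[...,2]>-.04)
v,u=np.where(k)
for r in range(v.min(),v.max()+1):
    i=v==r; Q=L[r,u[i]]; print(r,i.sum(),"u",u[i].min(),u[i].max(),"z",Q[:,2].round(3)[:8],"sat",hsv[r,u[i],1][:8])
# expected pixel of the tips in each camera
for n in ["side","scene"]:
    m=robot.camera_model(n)
    for t,lab in [(tp,"1"),(s["tool_pos"],"2")]:
        X=np.array(m["K"])@(np.array(m["R"])@(t+Rm@[0,0,.011])+m["t"]); print(n,lab,(X[:2]/X[2]).round(1))
E
```

```text
tips_ahead 0.011 t 4.825
146 5 u 158 164 z [-0.039 -0.04  -0.038 -0.038 -0.036] sat [35 23 34 53 71]
147 6 u 159 164 z [-0.035 -0.036 -0.039 -0.033 -0.034 -0.032] sat [32 35 37 41 44 66]
148 6 u 159 164 z [-0.031 -0.031 -0.033 -0.035 -0.029 -0.026] sat [31 26 41 37 43 67]
149 6 u 159 164 z [-0.023 -0.026 -0.028 -0.03  -0.024 -0.022] sat [35 46 39 37 42 66]
150 9 u 152 164 z [-0.038 -0.035 -0.037 -0.021 -0.023 -0.026 -0.027 -0.022] sat [66 38 43 47 21 33 42 43]
151 12 u 152 164 z [-0.033 -0.035 -0.038 -0.039 -0.037 -0.033 -0.016 -0.018] sat [75 46 44 45 39 42 33 38]
152 12 u 152 163 z [-0.026 -0.027 -0.031 -0.035 -0.035 -0.031 -0.027 -0.027] sat [84 47 40 41 43 45 46 50]
153 10 u 153 163 z [-0.025 -0.028 -0.031 -0.031 -0.028 -0.025 -0.023 -0.017] sat [55 43 37 42 41 47 66 81]
154 6 u 154 159 z [-0.023 -0.024 -0.026 -0.026 -0.022 -0.018] sat [58 46 42 36 39 60]
155 4 u 156 159 z [-0.026 -0.021 -0.021 -0.015] sat [66 51 43 57]
156 4 u 158 169 z [-0.021 -0.015  0.016  0.013] sat [67 74 67 47]
157 3 u 167 169 z [0.015 0.014 0.018] sat [53 46 37]
158 5 u 164 168 z [0.036 0.033 0.017 0.018 0.017] sat [85 66 49 43 39]
159 4 u 164 167 z [0.017 0.017 0.016 0.017] sat [63 43 39 40]
160 6 u 161 166 z [0.034 0.033 0.02  0.014 0.014 0.017] sat [93 81 58 48 42 41]
161 4 u 160 163 z [0.034 0.036 0.015 0.015] sat [93 75 53 43]
162 5 u 159 163 z [0.035 0.015 0.018 0.016 0.018] sat [89 69 51 42 41]
163 4 u 158 161 z [0.036 0.015 0.018 0.016] sat [75 62 48 41]
164 5 u 157 161 z [0.036 0.014 0.014 0.015 0.018] sat [68 52 42 41 41]
165 5 u 155 159 z [0.034 0.014 0.017 0.013 0.015] sat [90 63 46 41 42]
166 4 u 155 159 z [0.019 0.017 0.018 0.018] sat [58 48 40 38]
167 3 u 152 157 z [0.034 0.032 0.018] sat [84 66 41]
side 1 [159.9 158.9]
side 2 [177.4 168.9]
scene 1 [351.2 220.5]
scene 2 [327.1 214.8]
```

The free-finger picture shows their lower ends at about tool z −0.015, not +0.011. The tips are therefore about 25 mm higher than the model says, and they passed over the wedge. I'll back off behind the thick end and come down in steps, watching the force.

>>> move_arm(
  deltas=[0.015,0,0,0,0,0,0.1,0.03,0,0,0,0,0,0.1,0.045,0,0,0,0,0,0.1,0.06,0,0,0,0,0,0.1,0.06,0,0.004,0,0,0,0.1,0.06,0,0.007,0,0,0,0.1,0.06,0,0.007,0,0,0,0.1],
)

```text
t: 5.7
tool_pos: [0.4524, 0.2734, 0.0273]
orientation: [-1.735, -2.619, 0.001]
force: [-0.0, 0.3, 0.5]
opening: 0.0092
gripper_force: 0.0
```

```bash
cat > tip.py <<'E'
from t import *
s=robot.read_state(); tp=s["tool_pos"]; Rm=Ro.from_rotvec(s["orientation"]).as_matrix(); print(s["t"],tp.round(4),s["force"].round(2))
im,d,P,T,K=cam("side"); L=(P-tp)@Rm; hsv=cv2.cvtColor(im,cv2.COLOR_RGB2HSV)
k=(abs(L[...,0])<.016)&(abs(L[...,1])<.03)&(L[...,2]>-.09)&(P[...,2]>.0255)&(hsv[...,1]<100)
v,u=np.where(k); print("rows",v.min(),v.max(),"lowest world z",np.sort(P[k][:,2])[:12].round(4))
cv2.imwrite("pics/tip.png",cv2.resize(im[110:190,120:220,::-1],(750,600),interpolation=cv2.INTER_CUBIC))
E
python3 tip.py
```

```text
5.7 [0.4524 0.2734 0.0273] [-0.02  0.28  0.52]
rows 139 164 lowest world z [0.0272 0.0357 0.037  0.0391 0.0401 0.0419 0.0431 0.0435 0.0442 0.0444
 0.045  0.0455]
```

View pics/tip.png

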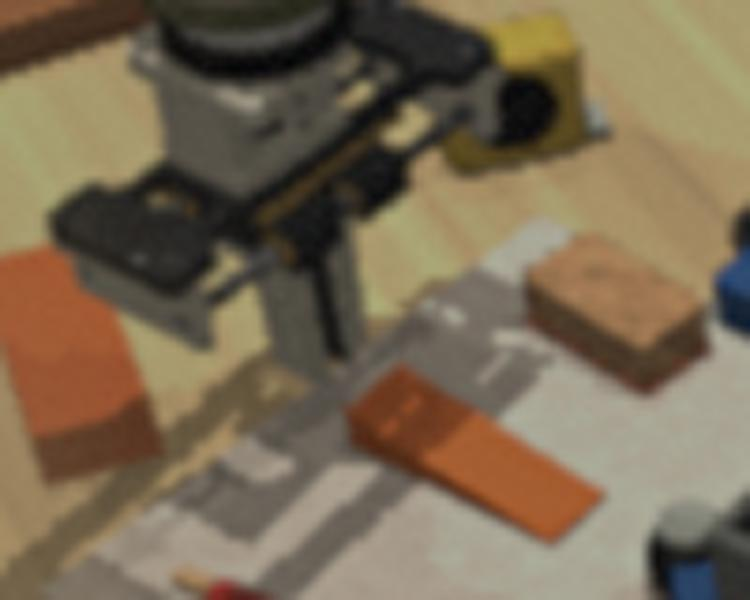

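The fingertips at crop (310,365) are just behind the thick end, with their lowest points about 37 mm up. About 10 mm more down should do it.

>>> move_arm(
  deltas=[0,0,0.003,0,0,0,0.1,0,0,0.006,0,0,0,0.1,0,0,0.008,0,0,0,0.1,0,0,0.008,0,0,0,0.1],
)

```text
t: 6.25
tool_pos: [0.4524, 0.2739, 0.0196]
orientation: [-1.734, -2.619, 0.001]
force: [-0.0, 1.3, 0.3]
opening: 0.0091
gripper_force: 0.0
```

```bash
python3 tip.py
```

```text
6.25 [0.4524 0.2739 0.0196] [-0.05  1.33  0.26]
rows 141 162 lowest world z [0.0304 0.0306 0.0311 0.0324 0.0327 0.0349 0.0352 0.0359 0.036  0.0366
 0.0366 0.0371]
```

>>> move_arm(
  deltas=[0,0,0.002,0,0,0,0.1,0,0,0.004,0,0,0,0.1,-0.008,0,0.004,0,0,0,0.1,-0.013,0,0.004,0,0,0,0.1,-0.017,0,0.004,0,0,0,0.1,-0.021,0,0.004,0,0,0,0.1,-0.025,0,0.004,0,0,0,0.1,-0.03,0,0.004,0,0,0,0.1,-0.035,0,0.004,0,0,0,0.1,-0.04,0,0.004,0,0,0,0.1,-0.044,0,0.004,0,0,0,0.1,-0.046,0,0.004,0,0,0,0.1],
)

```text
t: 7.8
tool_pos: [0.4707, 0.2314, 0.0159]
orientation: [1.735, 2.619, 0.0]
force: [-0.2, 1.6, 0.7]
opening: 0.0092
gripper_force: 0.4
```

```bash
python3 look.py 3; python3 tip.py
```

```text
7.8 [0.4707 0.2314 0.0159] F [-0.19  1.56  0.75]
scene
plate px 677 tilt along +y -0.0782 across -0.0006 panel z at .5,.15 0.0195
 plate c [566.   10.1] [139.7 134.5] [[478.0, -30.0], [602.0, -80.0], [654.0, 50.0], [530.0, 100.0]]
 wedge px 259 c [502.3 157.4] [38.1 79.8] [[469.0, 187.0], [500.0, 113.0], [535.0, 128.0], [505.0, 202.0]]
side
plate px 248 tilt along +y -0.0702 across 0.0054 panel z at .5,.15 0.0202
 plate c [559.1  -6.2] [112.8 134.8] [[476.0, -36.0], [603.0, -82.0], [642.0, 24.0], [515.0, 70.0]]
 wedge px 329 c [496.  172.5] [ 38.3 110.3] [[456.0, 215.0], [501.0, 114.0], [536.0, 130.0], [491.0, 231.0]]
7.9 [0.4706 0.2314 0.0158] [ 0.33  0.2  -0.25]
rows 147 168 lowest world z [0.0341 0.0358 0.0379 0.0384 0.0399 0.04   0.0402 0.0404 0.041  0.0415
 0.042  0.0423]
```

View pics/both3.png

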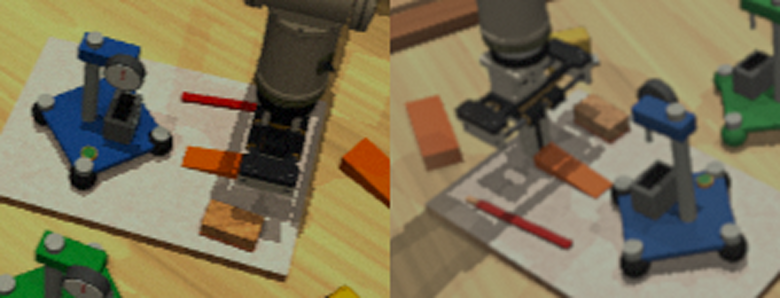

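The wedge now slides ahead of the fingers and heads at the short foot. About 65 mm remains, with a lateral error of about 1 mm.

>>> move_arm(
  deltas=[-0.004,0,0,0,0,0,0.1,-0.009,0,0,0,0,0,0.1,-0.014,0,0,0,0,0,0.1,-0.019,0,0,0,0,0,0.1,-0.024,0,0,0,0,0,0.1,-0.028,0,0,0,0,0,0.1,-0.032,0,0,0,0,0,0.1,-0.036,0,0,0,0,0,0.1,-0.04,0,0,0,0,0,0.1,-0.044,0,0,0,0,0,0.1,-0.047,0,0,0,0,0,0.1,-0.048,0,0,0,0,0,0.1],
)

```text
t: 9.45
tool_pos: [0.4894, 0.1873, 0.0158]
orientation: [1.735, 2.619, -0.0]
force: [-1.7, 3.3, 0.7]
opening: 0.0093
gripper_force: 1.6
```

```bash
python3 look.py 4
```

```text
9.45 [0.4894 0.1873 0.0158] F [-1.66  3.33  0.65]
scene
plate px 694 tilt along +y -0.0343 across 0.0051 panel z at .5,.15 0.0195
 plate c [567.9  12.3] [145.5 135.4] [[478.0, -30.0], [604.0, -80.0], [658.0, 55.0], [532.0, 105.0]]
 wedge px 184 c [522.7 111.9] [38.4 74.9] [[490.0, 138.0], [520.0, 70.0], [556.0, 86.0], [525.0, 154.0]]
side
plate px 230 tilt along +y -0.0273 across 0.0066 panel z at .5,.15 0.0202
 plate c [560.4  -7.1] [114.8 137.7] [[476.0, -38.0], [606.0, -84.0], [645.0, 24.0], [515.0, 70.0]]
 wedge px 252 c [511.  135.7] [37.7 97.7] [[474.0, 173.0], [514.0, 83.0], [548.0, 99.0], [508.0, 188.0]]
```

View pics/both4.png

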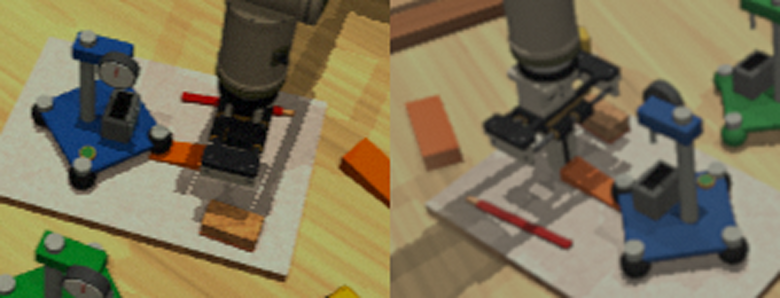

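The wedge is under the short foot, and tilt is down from 0.08 to about 0.03 with the stand in place. About 16 mm is left. I continue on numbers only.

>>> move_arm(
  deltas=[-0.002,0,0,0,0,0,0.1,-0.005,0,0,0,0,0,0.1,-0.008,0,0,0,0,0,0.1,-0.01,0,0,0,0,0,0.1,-0.011,0,0,0,0,0,0.1,-0.011,0,0,0,0,0,0.1],
)

```text
t: 10.3
tool_pos: [0.4937, 0.1771, 0.0158]
orientation: [1.735, 2.619, -0.0]
force: [-0.4, 1.0, -0.3]
opening: 0.0096
gripper_force: 0.7
```

```bash
python3 look.py 5
```

```text
10.3 [0.4937 0.1771 0.0158] F [-0.41  0.99 -0.34]
scene
plate px 693 tilt along +y -0.0148 across -0.0026 panel z at .5,.15 0.0195
 plate c [566.4   8.3] [140.8 135.5] [[477.0, -31.0], [603.0, -82.0], [656.0, 48.0], [530.0, 99.0]]
 wedge px 152 c [525.8 101.1] [39.2 70.1] [[493.0, 125.0], [523.0, 61.0], [558.0, 77.0], [529.0, 141.0]]
side
plate px 212 tilt along +y -0.0142 across 0.0039 panel z at .5,.15 0.0201
 plate c [560.1  -7.7] [111.8 138.5] [[477.0, -38.0], [608.0, -83.0], [644.0, 23.0], [512.0, 67.0]]
 wedge px 223 c [513.4 128.4] [37.2 86.3] [[479.0, 161.0], [513.0, 81.0], [548.0, 96.0], [513.0, 175.0]]
```

>>> move_arm(
  deltas=[-0.0015,0,0,0,0,0,0.1,-0.003,0,0,0,0,0,0.1,-0.0045,0,0,0,0,0,0.1,-0.0045,0,0,0,0,0,0.1],
)

```text
t: 10.9
tool_pos: [0.4954, 0.173, 0.0158]
orientation: [1.735, 2.619, -0.0]
force: [-1.4, 1.8, 0.2]
opening: 0.0094
gripper_force: 0.9
```

```bash
python3 look.py 6; python3 - <<'E'
from t import *
for i in range(2):
    for n in ["scene","side"]: im,d,P,T,K=cam(n); analyse(im,P)
E
```

```text
10.9 [0.4954 0.173  0.0158] F [-1.43  1.8   0.17]
scene
plate px 669 tilt along +y -0.0053 across -0.0019 panel z at .5,.15 0.0195
 plate c [566.9   8.3] [137.1 136. ] [[478.0, -28.0], [603.0, -81.0], [656.0, 45.0], [531.0, 98.0]]
 wedge px 140 c [529.1  96.3] [37.2 71.9] [[498.0, 122.0], [527.0, 56.0], [561.0, 71.0], [532.0, 137.0]]
side
plate px 224 tilt along +y -0.0007 across 0.0084 panel z at .5,.15 0.0202
 plate c [559.   -6.9] [114.2 137.3] [[474.0, -35.0], [602.0, -85.0], [644.0, 21.0], [516.0, 71.0]]
 wedge px 207 c [514.9 127.9] [38.8 80.1] [[480.0, 155.0], [516.0, 83.0], [550.0, 101.0], [514.0, 172.0]]
plate px 665 tilt along +y -0.0104 across -0.0064 panel z at .5,.15 0.0195
 plate c [566.7   7.9] [139.9 134.3] [[478.0, -31.0], [602.0, -82.0], [655.0, 47.0], [531.0, 98.0]]
 wedge px 141 c [528.4  96.2] [37.4 71.7] [[497.0, 122.0], [525.0, 56.0], [560.0, 71.0], [531.0, 137.0]]
plate px 219 tilt along +y -0.0012 across 0.0042 panel z at .5,.15 0.0201
 plate c [559.8  -6.3] [114.8 134.1] [[476.0, -34.0], [600.0, -85.0], [644.0, 21.0], [520.0, 72.0]]
 wedge px 209 c [513.9 126.6] [37.1 82.8] [[481.0, 158.0], [512.0, 81.0], [547.0, 95.0], [515.0, 172.0]]
plate px 694 tilt along +y -0.0077 across -0.0021 panel z at .5,.15 0.0195
 plate c [567.1   7.9] [138.3 135.5] [[478.0, -30.0], [604.0, -82.0], [656.0, 46.0], [531.0, 98.0]]
 wedge px 140 c [529.5  96. ] [39.9 70.2] [[497.0, 120.0], [526.0, 56.0], [562.0, 72.0], [533.0, 136.0]]
plate px 215 tilt along +y -0.0089 across -0.0002 panel z at .5,.15 0.0201
 plate c [559.9  -7.7] [116.7 137.1] [[475.0, -39.0], [604.0, -86.0], [644.0, 23.0], [516.0, 71.0]]
 wedge px 210 c [514.9 126.5] [38.6 82.6] [[481.0, 157.0], [514.0, 81.0], [549.0, 96.0], [516.0, 172.0]]
```

>>> move_arm(
  deltas=[-0.0008,0,0,0,0,0,0.1,-0.0016,0,0,0,0,0,0.1,-0.0016,0,0,0,0,0,0.1],
)

```text
t: 11.58
tool_pos: [0.4959, 0.1718, 0.0158]
orientation: [-1.735, -2.619, -0.0]
force: [-1.2, 1.7, -0.1]
opening: 0.0092
gripper_force: 1.4
```

```bash
cat > avg.py <<'E'
from t import *
import io,contextlib,re
s=robot.read_state(); print(s["t"],s["tool_pos"].round(4),s["force"].round(2))
for n,k in [("scene",8),("side",4)]:
    o=[];c=[];w=[]
    for i in range(k):
        im,d,P,T,K=cam(n); b=io.StringIO()
        with contextlib.redirect_stdout(b): analyse(im,P)
        t=b.getvalue(); o.append([float(x) for x in re.findall(r"(?:\+y|across) (-?[\d.]+)",t)]); c.append([float(x) for x in re.search(r"plate c \[\s*([-\d.]+)\s+([-\d.]+)",t).groups()])
    o=np.array(o); print(n,"tilt",o.mean(0).round(4),"+-",(o.std(0)/k**.5).round(4),"c",np.mean(c,0).round(1))
E
python3 avg.py
```

```text
11.575 [0.4959 0.1718 0.0158] [-1.24  1.73 -0.13]
scene tilt [-0.0043 -0.0038] +- [0.0007 0.0007] c [567.2   8.2]
side tilt [-0.0001  0.0028] +- [0.0024 0.0008] c [559.6  -6.6]
```

>>> move_arm(
  deltas=[-0.0006,0,0,0,0,0,0.1,-0.0012,0,0,0,0,0,0.1,-0.0012,0,0,0,0,0,0.1],
)

```text
t: 12.55
tool_pos: [0.4965, 0.1705, 0.0158]
orientation: [1.735, 2.619, -0.0]
force: [-1.6, 1.7, 0.6]
opening: 0.0093
gripper_force: 1.3
```

```bash
python3 avg.py
```

```text
12.55 [0.4965 0.1705 0.0158] [-1.59  1.75  0.58]
scene tilt [-0.0023 -0.0034] +- [0.0009 0.0007] c [566.8   8. ]
side tilt [0.0016 0.0055] +- [0.0011 0.0017] c [559.8  -7.7]
```

>>> move_arm(
  deltas=[-0.0005,0,0,0,0,0,0.1,-0.001,0,0,0,0,0,0.1,-0.001,0,0,0,0,0,0.1],
)

```text
t: 13.52
tool_pos: [0.4967, 0.1699, 0.0159]
orientation: [-1.734, -2.619, -0.0]
force: [-2.7, 4.9, -0.5]
opening: 0.0094
gripper_force: 2.1
```

```bash
python3 avg.py
```

```text
13.525 [0.4967 0.1699 0.0159] [-2.66  4.94 -0.52]
scene tilt [-0.003  -0.0015] +- [0.0008 0.0013] c [566.8   8.2]
side tilt [0.0016 0.0031] +- [0.0036 0.0025] c [559.5  -7.1]
```

>>> move_arm(
  deltas=[-0.0004,0,0,0,0,0,0.1,-0.0008,0,0,0,0,0,0.1,-0.0008,0,0,0,0,0,0.1],
)

```text
t: 14.5
tool_pos: [0.4971, 0.1691, 0.0158]
orientation: [-1.735, -2.619, -0.0]
force: [-1.5, 5.6, 1.2]
opening: 0.0093
gripper_force: 2.8
```

```bash
python3 avg.py
```

```text
14.5 [0.4971 0.1691 0.0158] [-1.53  5.64  1.2 ]
scene tilt [-0.0002 -0.0016] +- [0.0007 0.0009] c [566.9   8. ]
side tilt [0.005  0.0037] +- [0.0015 0.0014] c [559.8  -8. ]
```

Level: scene tilt is about 0, the push force has risen, and the stand has not shifted. Now I back straight off and lift clear.

>>> move_arm(
  deltas=[0.003,0,0,0,0,0,0.1,0.012,0,0,0,0,0,0.1,0.03,0,0,0,0,0,0.1,0.05,0,0,0,0,0,0.1,0.06,0,-0.02,0,0,0,0.1,0.07,0,-0.06,0,0,0,0.1,0.09,0,-0.11,0,0,0,0.1,0.11,0,-0.16,0,0,0,0.1,0.12,0,-0.18,0,0,0,0.1,0.12,0,-0.18,0,0,0,0.1],
)

```text
t: 16.35
tool_pos: [0.4506, 0.2807, 0.1969]
orientation: [1.732, 2.62, 0.004]
force: [-0.0, -0.4, -1.1]
opening: 0.009
gripper_force: 0.0
```

```bash
python3 avg.py; python3 look.py 9
```

```text
16.35 [0.4506 0.2807 0.1969] [-0.03 -0.4  -1.1 ]
scene tilt [-0.0008  0.0011] +- [0.0008 0.0009] c [566.9   7.7]
side tilt [0.007  0.0038] +- [0.0031 0.001 ] c [560.  -7.]
16.95 [0.4503 0.2793 0.1956] F [-0.51  0.74 -0.19]
scene
plate px 672 tilt along +y -0.0036 across -0.0067 panel z at .5,.15 0.0195
 plate c [567.    7.5] [140.6 135.1] [[478.0, -33.0], [604.0, -83.0], [656.0, 48.0], [530.0, 98.0]]
 wedge px 267 c [521.9 111.9] [ 38.7 104.3] [[484.0, 152.0], [525.0, 56.0], [560.0, 72.0], [519.0, 167.0]]
side
plate px 232 tilt along +y 0.0116 across 0.0102 panel z at .5,.15 0.0202
 plate c [560.2  -5.5] [117.1 133.9] [[476.0, -33.0], [599.0, -86.0], [645.0, 22.0], [522.0, 75.0]]
 wedge px 188 c [514.8 122.9] [37.2 75.7] [[483.0, 150.0], [513.0, 81.0], [547.0, 95.0], [517.0, 165.0]]
```

The stand stays level (tilt about 0 ± 0.001) with the arm clear, and it hasn't moved. The wedge's thick end is about 81 mm from the foot, as specified. Handing in.

```bash
python3 -c "
from plant import robot
print(robot.close_job())"
```

```text
the job is handed in; nothing more can be done
None
```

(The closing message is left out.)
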